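# Line up a heat sink with a drift pin and fit its bolt

### The arm

A 7-joint arm with a two-finger parallel gripper is mounted at the origin on the work surface. World frame = base frame: x ahead of the robot, y to its left, z up, the work surface at z = 0. Lengths are in m, angles in rad, forces in N, time in s.
With the tool pointing down it reaches from about 0.425 to 0.875 m from the base axis. Payload 4.7 kg.
Tool frame: the origin (TCP) lies midway between the tips of the shut fingers; the grasp point (between the pads) lies 19 mm behind it (ctrl.grasp_offset is the distance from the TCP to the grasp point, in m); z points along the fingers, y is the line along which they close (so a half turn about z gives the same grasp; the last joint's range is limited). The gripper opens to 87 mm and grips with 3 to 60 N. Pads are 19 mm wide; open, the fingers measure 117 mm over their backs; the gripper's body (75 mm by 190 mm) begins 51 mm behind the grasp point.
Start: joints at [1.2, 0.321, -0.07, 1.45, 0.023, 1.371, -0.057], TCP at [0.244, -0.602, 0.223] pointing down, gripper open.
Joint ranges: [-2.86, 2.86], [-0.3, 2.09], [-1.38, 1.24], [0.06, 2.45], [-1.56, 4.7], [0.09, 2.05], [-2.69, 2.69]. Speed limits (rad/s): [2.57, 2.57, 3.14, 3.14, 3.14, 3.14, 3.14].

### API

Orientations are given as a unit quaternion [w, x, y, z].
In Python, from station import ctrl, viewer gives the robot as it stands.
- The arm moves only by the tool drive_tool, never from a script. Its argument "commands" is a list of rows, each a list of 7 numbers: the shift along the tool's x, y, z in units of 3 cm (1.0 is 3 cm), then the turn, a rotation vector about the tool's x, y, z in units of 0.08 rad (1.0 is 0.08 rad), then the gripper command: -1 is fully open, 1 is shut, values between are in proportion. In form: [[tx, ty, tz, ax, ay, az, gripper], ...]. A call has 1 to 10 rows; each row shifts and turns the commanded pose from where the row before left it, along the tool's axes as they then stand; what a row does not reach is not made up. A row lasts 1/8 s, in which the tool goes at most 62.5 mm and 10.7 degrees, less where a joint would pass 70% of its speed; a pose out of reach is approached as far as the arm can. A call with a number of a shift or a turn outside -1 to 1 is refused whole. A call with a gripper value outside its range is refused whole. The fingers move at their own pace and stop on an object; "squeeze" is the grip in N (left out, the last holds). Time passes only in rows, so rows that do not move let the fingers close. It gives the time, the measured TCP pose, the force, the opening and the grip force at its end, in the units of the state.
- ctrl.state(): the state, without advancing time (a new reading comes with each control period).
- viewer.grab_frame(name): name is "scene" or "top" or "wrist"; returns a dict with "img" (480x640x3 uint8, red, green, blue), "range_z" (480x640 float32, m along the optical axis (not along the pixel's ray), 0 where there is no reading), "mtx" (3x3 intrinsics, pixels), "k1" (the pictures are not rectified: a ray, as slopes to the right and down, at radius r is drawn at 1 + k1 r^2 times it, then the intrinsics apply), "position" and "orientation" of the camera in the world. Camera axes: x right, y down, z forward; pixel columns grow to the right and rows downward; lengths in m; the calibration is good to about 2 mm. A picture is of the moment at which its call begins.
- ctrl.close_job(): hands the job in; it is judged then, once.
The state is a dict: "time": time; "joint_pos": joint angles; "qd": joint speeds; "joint_torque": joint torques, N m; "tcp_pos": TCP position; "eef_rot": TCP orientation; "wrist_force": force on the tool from outside, world axes, zero at the start; "wrist_torque": the same for the moment, N m; "gripper_width": finger opening in m; "finger_force": force on a finger pad.
Only numpy, scipy, OpenCV 4.12 (cv2) and the standard library are available. Lean on these libraries where they do the work, as an engineer would, in place of code of your own. Each camera call takes 0.05 s, during which the arm holds its last target. There are 200 camera calls.

### The job

The finned heat sink on the circuit-board carrier hangs on one screw and is out of line with the bar hidden beneath it. Gently work the drift pin (orange handle) down through the yellow-framed hole, feeling it draw the holes into line, until its collar sits flush; then, leaving the pin in, push the bolt (black head) fully home in the other, unframed hole. Never bear on pin or bolt with more than about 2 kg of force, let go of both, and leave the meter, spool and screwdriver alone.

Things in the scene. Friction and masses are not known exactly. Their poses are not given: they have to be found in the camera images.
- carrier: Fixed aluminium carrier plate, 250 x 200 x 6 mm, green circuit board on it (top 8 mm above the table). Origin: on the table under the axis of the heat sink's pivot screw; x runs along the carrier towards the hole end (plate from x = -40 to +210 mm, y = +-100), z up. Pressing pin or bolt on carrier, bar or heat sink with over 40 N in all counts as forcing.
- bar_mid (a point): Fixed to the carrier at (150, 0, 45) mm: nominal middle of the dark steel bar's top, under the heat sink's flange. The bar, 37 mm deep, has two 20 mm through holes, nominally 45 mm to +y (pin) and -y (bolt). But it is clamped askew, turned anticlockwise about the pivot by an unmeasured 0.016 to 0.074 rad: its holes lie 2.5 to 11.6 mm to the +y side. It does not move.
- heatsink (a joint): Turn of the heat sink about the pivot, rad, + anticlockwise from above, 0 = square to the carrier. Starts at -0.012 to -0.002: holes 2.8 to 13.5 mm clockwise of the bar's. Turns to +-0.1 against dry friction 0.7 N m (4.5 N at a hole), stays where left, cannot lift. Flange 200 x 160 x 6 mm, top 52 mm above the table; fins to 82 mm, 22 to 107 mm from the pivot; pivot screw head to 60 mm.
- pin_hole (a point): Centre of the 20 mm hole in the heat sink with the yellow square frame round it, at the flange's top face (52 mm above the table); moves with the heat sink; at (150, +45) mm from the pivot in the heat sink's frame. z up. The drift pin goes here.
- bolt_hole (a point): Centre of the other, unframed 20 mm hole in the heat sink, at the flange's top face; moves with the heat sink; at (150, -45) mm from the pivot. z up. The bolt goes here; it drops in only once the pin has lined the plate up with the bar.
- drift_pin: Loose steel drift pin, about 90 g, with an orange round handle. Origin: centre of the underside of its collar, z up along the handle. Collar 30 mm across, 4 mm thick; handle 18 mm across, from 4 to 38 mm above the origin; shank 19 mm across down to 14 mm below the origin, then tapering to a 4 mm blunt nose 40 mm below the origin. Home: collar on the flange. Starts upright in one of the stand's holes, collar on its top.
- bolt: Loose brass push-in bolt, about 70 g, with a round black head. Origin: centre of the underside of its collar, z up. Collar 30 mm across, 4 mm thick; head 18 mm across, from 4 to 34 mm above the origin; shank 17.5 mm across, 24 mm long, its last 4 mm tapering to 14 mm. Home: collar on the heat sink's flange. Stands at the start in the other stand hole.
- stand: Fixed blue block, 140 x 60 x 46 mm, origin under its centre, with two 22 mm holes at x = -40 and +40 mm in its own frame, holding pin and bolt, either way round.
- meter: Bystander: yellow hand-held multimeter lying flat, 75 x 150 x 41 mm; origin at the centre of its underside.
- spool: Bystander: grey solder spool standing on its flange, 56 mm across, 42 mm tall; origin at the centre of its underside.
- driver: Bystander: red-handled screwdriver, about 200 mm long, lying flat across the far side of the table; origin at about its middle, at its underside.

How it is judged:
On the way, in this order (a step that is already met when the one before it is completed fails the run):
1. the drift pin is home in the framed hole, with the bolt still out of its hole (horizontal distance between drift_pin and pin_hole below 0.003 m and z of drift_pin in the frame of pin_hole between -0.003 and 0.0025 m and angle between drift_pin's own z axis and vertical below 0.06 rad and distance between bolt and bolt_hole above 0.03 m), for 0.2 s.
2. the bolt is home in the other hole, the pin still home (horizontal distance between drift_pin and pin_hole below 0.003 m and z of drift_pin in the frame of pin_hole between -0.003 and 0.0025 m and angle between each of drift_pin, bolt's own z axis and vertical below 0.06 rad and horizontal distance between bolt and bolt_hole below 0.003 m and z of bolt in the frame of bolt_hole between -0.003 and 0.0025 m), for 0.2 s.
At the end, for the whole second after the job is handed in: Drift pin home in the framed hole and bolt home in the other: each upright within 0.06 rad, collar within 2.5 mm of the heat sink's flange and within 3 mm of the hole's centre, both released and at rest (all of step 2 and linear speed of each of drift_pin, bolt below 0.02 m/s and contact force between the fingers and drift_pin below 0.1 N and contact force between the fingers and bolt below 0.1 N); the robot touches nothing.
It fails at once if the drift pin is forced: over 40 N between it and the carrier, bar or heat sink (contact force between drift_pin and carrier above 40 N).
It fails at once if the bolt is forced: over 40 N between it and the carrier, bar or heat sink (contact force between bolt and carrier above 40 N).
It fails at once if the meter is moved more than 20 mm (distance of meter from where it was at the start of the episode above 0.02 m).
It fails at once if the spool is moved more than 20 mm (distance of spool from where it was at the start of the episode above 0.02 m).
It fails at once if the screwdriver is moved more than 20 mm (distance of driver from where it was at the start of the episode above 0.02 m).
It also fails if it takes over 72 s, if anything falls off the work surface, if the arm or the gripper's body presses on something with over 40 N, if the wrist force passes 120 N, or if a joint passes its speed limit or range.

## Working session

There is one attempt and no reset: what is moved stays moved. The work goes in short steps, Python scripts to look and compute and a tool call to move; the robot and the scene stay as the last step left them, time stands still between calls to the robot, and variables do not carry over. Pictures are saved under pics/ and viewed, at most 10 in all, crops included, and the job is handed in when it is done.

Besides the shell and the picture viewer there is one more tool, called after "Emit:" in YAML: its name, and indented under it one key for each argument. drive_tool: Moves the arm, as the interface text tells. Its arguments: {"type":"object","properties":{"commands":{"type":"array"},"squeeze":{"type":"number"}},"required":["commands"]}

```bash
mkdir -p pics; cat > h.py <<'E'
import numpy as np, cv2
from scipy.spatial.transform import Rotation as R
from station import ctrl, viewer
def rot(q): return R.from_quat([q[1],q[2],q[3],q[0]]).as_matrix()
def ray(f,u,v):
    K=np.array(f["mtx"]); d=np.array([(u-K[0,2])/K[0,0],(v-K[1,2])/K[1,1]])
    s=d.copy()
    for _ in range(20): s=d/(1+f["k1"]*(s@s))
    return np.array(f["position"]), rot(f["orientation"])@np.array([s[0],s[1],1.])
def onz(f,u,v,z):
    p,d=ray(f,u,v); return p+d*(z-p[2])/d[2]
def grab(n,name=None):
    f=viewer.grab_frame(n)
    if name: cv2.imwrite(f"pics/{name}.png",f["img"][:,:,::-1])
    return f
def pts(f):
    # world point of each pixel from depth
    K=np.array(f["mtx"]); v,u=np.mgrid[0:480,0:640]; d=np.stack([(u-K[0,2])/K[0,0],(v-K[1,2])/K[1,1]],-1); s=d.copy()
    for _ in range(20): s=d/(1+f["k1"]*(s**2).sum(-1,keepdims=True))
    c=np.concatenate([s,np.ones((480,640,1))],-1)*np.array(f["range_z"])[...,None]
    return c@rot(f["orientation"]).T+np.array(f["position"])
E
python3 - <<'E'
from h import *
for n in("top","scene"):
    f=grab(n,n+"0"); print(n,np.round(f["position"],3),np.round(f["orientation"],3),f["mtx"],f["k1"])
s=ctrl.state();print(s, ctrl.grasp_offset)
E
```

```text
top [0.505 0.048 0.873] [ 0.045 -0.695  0.717 -0.023] [[449.60934897   0.         316.99636948]
 [  0.         449.60934897 236.10189847]
 [  0.           0.           1.        ]] -0.11646356482437621
scene [ 1.235 -0.575  0.639] [-0.446  0.799  0.355 -0.191] [[580.13539245   0.         319.52897229]
 [  0.         580.13539245 240.94570937]
 [  0.           0.           1.        ]] -0.12976112864272707
{'time': 0.1, 'joint_pos': array([ 1.20005774,  0.32173758, -0.07009166,  1.45155198,  0.02260577,
        1.37081596, -0.05689452]), 'qd': array([-8.02528546e-05, -6.19109207e-05, -2.02117255e-04, -2.08393733e-03,
        7.90767689e-04, -4.51158668e-04,  1.05663337e-03]), 'joint_torque': array([-2.91784008e-04, -4.92569876e+01, -4.05812524e-01, -3.13400960e+01,
       -6.40010834e-02,  3.94056458e-02,  4.39889789e-05]), 'tcp_pos': array([ 0.24378471, -0.60201112,  0.2215788 ]), 'eef_rot': array([-8.36321995e-04,  9.81540166e-01,  1.91254172e-01, -2.12775922e-04]), 'wrist_force': array([ 0.29672236, -0.07912114,  0.23111627]), 'wrist_torque': array([0.00525375, 0.02277687, 0.00929949]), 'finger_force': 0.0, 'gripper_width': 0.08706778854625051} 0.0187
```

View pics/top0.png

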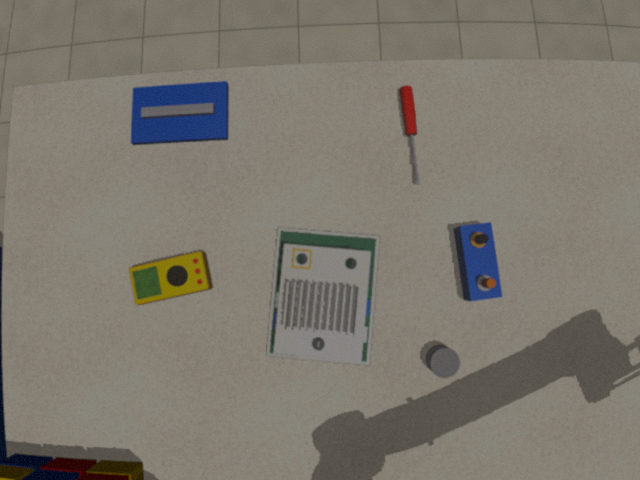

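View pics/scene0.png

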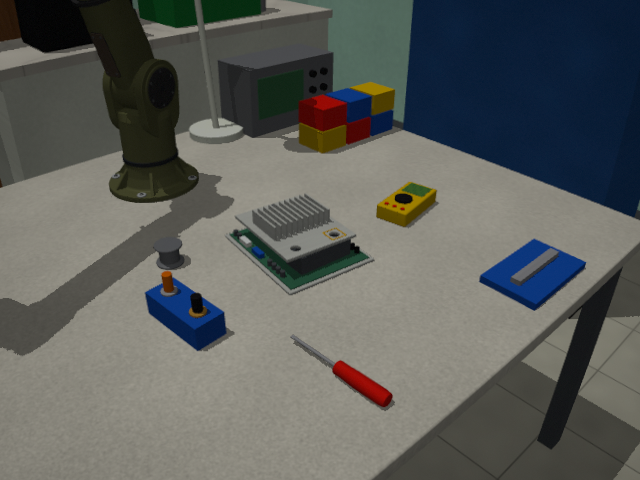

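The top view shows the pin (orange) at about (487,283), the bolt (black) at (479,239), the framed hole at (301,259), the other hole at (350,263) and the pivot at (318,343). The scene view confirms this and shows the spool next to the stand.

```bash
python3 - <<'E'
from h import *
for n in ("top","scene"):
    f=grab(n); hsv=cv2.cvtColor(f["img"],cv2.COLOR_RGB2HSV)
    P=pts(f)
    def comp(mask,box,name):
        m=np.zeros_like(mask); x0,y0,x1,y1=box; m[y0:y1,x0:x1]=mask[y0:y1,x0:x1]
        k,l,st,c=cv2.connectedComponentsWithStats(m.astype(np.uint8)); 
        if k<2: print(name,"none");return
        i=1+st[1:,4].argmax(); p=P[l==i]; print(n,name,np.round(c[i],1),st[i],"zmed/max",np.round(np.median(p,0),4),np.round(np.percentile(p[:,2],95),4))
        top=p[p[:,2]>np.percentile(p[:,2],95)-.004]; print("   top pts",np.round(top.mean(0),4),len(top)); return c[i]
    H,S,V=[hsv[...,i] for i in range(3)]
    if n=="top":
        comp((H>5)&(H<18)&(S>170)&(V>110),(470,270,505,300),"pin")
        comp((V<50),(468,228,495,250),"bolt")
        for nm,b in(("pinhole",(292,250,311,268)),("bolthole",(342,256,360,272)),("screw",(308,334,330,352))):
            c=comp(V<100,b,nm)
            if c is not None: print(onz(f,*c,.052 if nm!="screw" else .06))
        comp((H>105)&(H<125)&(S>150)&(V>60),(450,215,510,305),"stand")
        comp((H>20)&(H<35)&(S>90),(288,246,316,272),"frame")
        for u,v in((301,259),(350,263),(487,283),(479,239),(318,343),(442,361),(330,252),(440,361)): print(u,v,P[v,u].round(4))
    else:
        comp((H>5)&(H<18)&(S>170)&(V>110),(155,265,182,295),"pin")
        comp((V<40),(185,288,210,315),"bolt")
E
```

```text
top pin [490.4 282.7] [487 279   8   8  52] zmed/max [ 0.4882 -0.23    0.0844] 0.0865
   top pts [ 0.4888 -0.2245  0.1003] 50
top bolt [480.7 238.5] [475 235  12   8  80] zmed/max [ 0.5679 -0.2192  0.0795] 0.0821
   top pts [ 0.5674 -0.2223  0.0806] 50
top pinhole [301.3 258.4] [296 253  11  11  92] zmed/max [0.545  0.1046 0.0436] 0.0525
   top pts [0.5486 0.104  0.0518] 11
[0.54398483 0.10279689 0.052     ]
top bolthole [350.3 262.9] [345 258  11  11  98] zmed/max [0.5342 0.0127 0.0419] 0.0513
   top pts [0.5362 0.0086 0.0503] 15
[0.53283425 0.01369663 0.052     ]
top screw [317.6 343.1] [312 337  13  13 122] zmed/max [0.3911 0.0775 0.0605] 0.0628
   top pts [0.39   0.0767 0.061 ] 93
[0.39095679 0.07735841 0.06      ]
top stand [479.5 260.9] [ 460  224   41   76 1693] zmed/max [ 0.529  -0.2239  0.0465] 0.0488
   top pts [ 0.5289 -0.2244  0.0501] 1499
top frame [300.5 264.8] [291 256  20  13  50] zmed/max [0.5303 0.1047 0.0531] 0.0554
   top pts [0.5321 0.105  0.0534] 47
301 259 [0.545  0.1065 0.0074]
350 263 [0.5341 0.0127 0.0136]
487 283 [ 0.4882 -0.2247  0.0827]
479 239 [ 0.5666 -0.2161  0.0791]
318 343 [0.3916 0.0765 0.0635]
442 361 [ 0.3487 -0.1476  0.0444]
330 252 [0.5539 0.05   0.0544]
440 361 [ 0.3486 -0.1444  0.0426]
scene pin [166.  273.7] [162 271   9   6  43] zmed/max [ 0.489  -0.2302  0.0841] 0.0858
   top pts [ 0.4896 -0.2301  0.0841] 41
scene bolt [196.4 302.7] [191 293  12  20 196] zmed/max [ 0.5742 -0.2258  0.0713] 0.081
   top pts [ 0.5899 -0.2344  0.0962] 68
```

Emit:
drive_tool:
  commands:
    - [1, -0.7, 0, 0, 0, 0, -1]
    - [1, -0.7, 0, 0, 0, 0, -1]
    - [1, -0.7, 0, 0, 0, 0, -1]
    - [1, -0.7, 0, 0, 0, 0, -1]
    - [1, -0.7, 0, 0, 0, 0, -1]
    - [1, -0.7, 0, 0, 0, 0, -1]
    - [1, -0.7, 0, 0, 0, 0, -1]
    - [1, -0.7, 0, 0, 0, 0, -1]
    - [1, -0.7, 0, 0, 0, 0, -1]
    - [1, -0.7, 0, 0, 0, 0, -1]
  squeeze: 30

```text
time: 1.45
tcp_pos: [0.4436, -0.2941, 0.2225]
eef_rot: [0.0, 0.982, 0.191, -0.0]
wrist_force: [-0.5, -0.5, -0.2]
gripper_width: 0.0869
finger_force: 0.0
```

Emit:
drive_tool:
  commands:
    - [0, 0, 0, 0, 0, 1, -1]
    - [0, 0, 0, 0, 0, 1, -1]
    - [0, 0, 0, 0, 0, 1, -1]
    - [0, 0, 0, 0, 0, 1, -1]
    - [0, 0, 0, 0, 0, 1, -1]
    - [0, 0, 0, 0, 0, 1, -1]
    - [0, 0, 0, 0, 0, 0.4, -1]
    - [0, 0, 0, 0, 0, 0, -1]

```text
time: 2.45
tcp_pos: [0.4432, -0.2952, 0.2225]
eef_rot: [0.0, 0.998, -0.063, -0.0]
wrist_force: [-0.7, -0.8, -0.2]
gripper_width: 0.0873
finger_force: 0.0
```

```bash
cat >> h.py <<'E'
def go(x,y,z,yaw=None):
    s=ctrl.state(); Rm=rot(s["eef_rot"]); p=np.array(s["tcp_pos"])
    print("t",round(s["time"],2),"tcp",p.round(4),"yaw",round(np.arctan2(Rm[1,0],Rm[0,0]),4),"zaxis",Rm[:,2].round(4),"w",round(s["gripper_width"],4),"F",np.round(s["wrist_force"],2))
    print("delta units (3cm):",(Rm.T@(np.array([x,y,z])-p)/.03).round(3))
E
python3 - <<'E'
from h import *
go(.488,-.228,.2)
f=grab("wrist","w1"); print(f["position"],f["orientation"],f["mtx"])
E
```

```text
t 2.45 tcp [ 0.4432 -0.2952  0.2225] yaw -0.1264 zaxis [-1.e-04 -0.e+00 -1.e+00] w 0.0873 F [-0.73 -0.8  -0.19]
delta units (3cm): [ 1.201 -2.41   0.749]
[ 0.51300828 -0.30432647  0.38434247] [-0.08553764 -0.65572902  0.74375299  0.09764351] [[430.50727792   0.         316.69303015]
 [  0.         430.50727792 240.18857994]
 [  0.           0.           1.        ]]
```

View pics/w1.png

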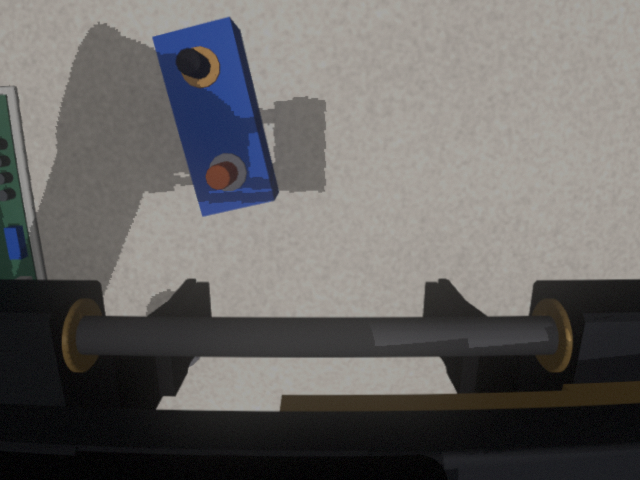

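The wrist view shows the pin handle top at (219,177) with its collar behind it at (227,172). The bolt head top is at (188,62), its brass collar at (201,67).

```bash
python3 - <<'E'
from h import *
f=grab("wrist"); hsv=cv2.cvtColor(f["img"],cv2.COLOR_RGB2HSV);H,S,V=[hsv[...,i].astype(int) for i in range(3)];P=pts(f)
def circ(box,zlo,zhi,z,nm):
    x0,y0,x1,y1=box; m=np.zeros((480,640),np.uint8); m[y0:y1,x0:x1]=((P[...,2]>zlo)&(P[...,2]<zhi))[y0:y1,x0:x1]
    c=max(cv2.findContours(m,0,2)[0],key=cv2.contourArea); (u,v),r=cv2.minEnclosingCircle(c); M=cv2.moments(c)
    print(nm,(round(u,1),round(v,1),round(r,1)),"->",onz(f,u,v,z).round(4),"mom",onz(f,M["m10"]/M["m00"],M["m01"]/M["m00"],z).round(4), 'depthxy',np.median(P[m>0],0).round(4), 'r',r*(f["position"][2]-z)/430)
circ((190,150,250,200),.076,.095,.084,"pin top")
circ((170,40,225,90),.072,.09,.080,"bolt top")
mo=((H<18)&(S>120)&(V>60)); m=np.zeros((480,640),np.uint8);m[150:200,195:240]=mo[150:200,195:240]
c=max(cv2.findContours(m,0,2)[0],key=cv2.contourArea);print("orange",cv2.minEnclosingCircle(c),onz(f,*cv2.minEnclosingCircle(c)[0],.08).round(4))
# stand top outline
m=((H>105)&(H<125)&(S>120)).astype(np.uint8); m[:,:140]=0;m[:,300:]=0; m=cv2.morphologyEx(m,3,np.ones((25,25)))
c=max(cv2.findContours(m,0,2)[0],key=cv2.contourArea); b=cv2.boxPoints(cv2.minAreaRect(c)); print("stand",[onz(f,*q,.046)[:2].round(3) for q in b])
go(.488,-.228,.2)
E
```

```text
pin top (218.8, 176.2, 13.4) -> [ 0.4881 -0.232   0.084 ] mom [ 0.488  -0.2319  0.084 ] depthxy [ 0.4879 -0.2317  0.0835] r 0.009325588888127484
bolt top (188.6, 62.0, 14.7) -> [ 0.5663 -0.2241  0.08  ] mom [ 0.5665 -0.2245  0.08  ] depthxy [ 0.5666 -0.2244  0.0796] r 0.01040919410047552
orange ((217.6999969482422, 176.6999969482422), 11.82296371459961) [ 0.4875 -0.2302  0.08  ]
stand [array([ 0.594, -0.191]), array([ 0.6  , -0.253]), array([ 0.462, -0.268]), array([ 0.454, -0.201])]
t 2.55 tcp [ 0.4432 -0.2952  0.2225] yaw -0.1263 zaxis [-1.e-04 -0.e+00 -1.e+00] w 0.0868 F [-0.38 -0.98 -0.11]
delta units (3cm): [ 1.201 -2.411  0.75 ]
```

Emit:
drive_tool:
  commands:
    - [0, -1, 0, 0, 0, 0, -1]
    - [0, -1, 0, 0, 0, 0, -1]
    - [0, -1, 0, 0, 0, 0, -1]
    - [0, -1, 0, 0, 0, 0, -1]
    - [0, -1, 0, 0, 0, 0, -1]
    - [0, -1, 0, 0, 0, 0, -1]
    - [0, -1, 0, 0, 0, 0, -1]
    - [0, -1, 0, 0, 0, 0, -1]
    - [0, -1, 0, 0, 0, 0, -1]
    - [0.2, -1, 0, 0, 0, 0, -1]

```text
time: 3.8
tcp_pos: [0.4872, 0.0025, 0.2227]
eef_rot: [0.0, 0.998, -0.063, 0.0]
wrist_force: [-0.3, 0.3, 0.7]
gripper_width: 0.0867
finger_force: 0.0
```

Emit:
drive_tool:
  commands:
    - [0, -1, 0, 0, 0, 0, -1]
    - [0, -1, 0, 0, 0, 0, -1]
    - [0, 0, 0, 0, 0, 0, -1]
    - [0, 0, 0, 0, 0, 0, -1]

```text
time: 4.3
tcp_pos: [0.4948, 0.0602, 0.2225]
eef_rot: [0.0, 0.998, -0.064, -0.0]
wrist_force: [-0.4, 0.1, -0.9]
gripper_width: 0.0871
finger_force: 0.0
```

```bash
python3 - <<'E'
from h import *
go(.488,-.231,.2)
f=grab("wrist","w2"); np.save("w2.npy",f,allow_pickle=True)
im=f["img"][60:270,120:520,::-1]; cv2.imwrite("pics/w2c.png",cv2.resize(im,None,fx=2,fy=2,interpolation=2))
E
```

```text
t 4.3 tcp [0.4948 0.0602 0.2225] yaw -0.1275 zaxis [-2.e-04 -8.e-04 -1.e+00] w 0.0871 F [-0.4   0.09 -0.87]
delta units (3cm): [1.01  9.657 0.756]
```

View pics/w2c.png

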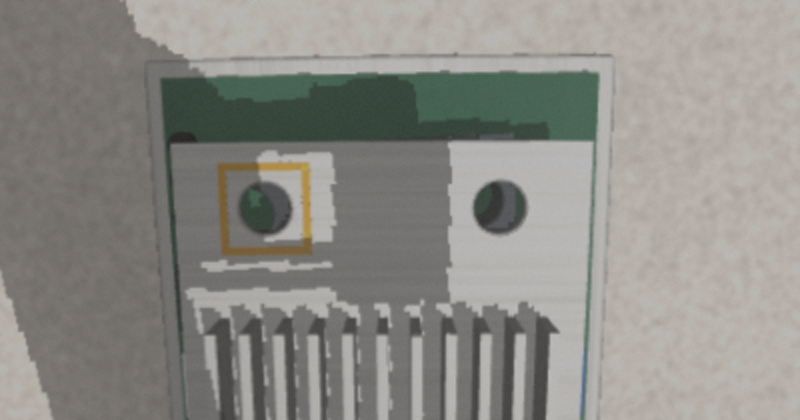

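The crop shows the framed hole at (265,208) and the other at (500,207). In each, the green board shows on the left and the grey bar on the right, with the edge at about x=273 and x=503. I'll measure those edges.

```bash
python3 - <<'E'
from h import *
f=np.load("w2.npy",allow_pickle=True).item(); P=pts(f); img=f["img"].astype(int)
hsv=cv2.cvtColor(f["img"],cv2.COLOR_RGB2HSV)
Y=np.array([.124,.992])
for nm,c in(("pin",(252,164)),("bolt",(370,164))):
    u0,v0=c
    for v in (v0-3,v0,v0+3):
        print(nm,v,"z:",(P[v,u0-16:u0+17,2]*1000).round().astype(int).tolist())
    print("S",hsv[v0,u0-16:u0+17,1].tolist()); print("V",hsv[v0,u0-16:u0+17,2].tolist())
    # flange hole: circle of pixels below 49.5mm
    m=np.zeros((480,640),np.uint8); m[v0-18:v0+19,u0-18:u0+19]=(P[...,2]<.0487)[v0-18:v0+19,u0-18:u0+19]
    k=max(cv2.findContours(m,0,2)[0],key=cv2.contourArea);(u,v),r=cv2.minEnclosingCircle(k);e=cv2.fitEllipse(k)
    print("hole",(u,v,r),e,onz(f,u,v,.052).round(4),onz(f,*e[0],.052).round(4))
# frame center
H,S,V=[hsv[...,i] for i in range(3)]
m=((H>12)&(H<35)&(S>100)).astype(np.uint8); m[:,:220]=0;m[:,300:]=0;m[:130]=0;m[210:]=0
k=np.argwhere(m)[:,::-1].astype(np.float32); b=cv2.minAreaRect(k);print("frame",b,onz(f,*b[0],.052).round(4))
# carrier edge left/right/top lines
fl=(P[...,2]>.046)&(P[...,2]<.058)
E
```

```text
pin 161 z: [51, 52, 52, 51, 49, 9, 8, 7, 8, 8, 7, 7, 8, 8, 8, 8, 7, 7, 8, 46, 45, 46, 45, 45, 45, 45, 45, 45, 46, 51, 52, 52, 52]
pin 164 z: [53, 51, 51, 52, 49, 8, 6, 7, 7, 8, 7, 8, 9, 8, 8, 10, 9, 8, 7, 8, 45, 45, 45, 46, 45, 44, 43, 45, 44, 51, 52, 52, 52]
pin 167 z: [52, 52, 52, 52, 50, 46, 8, 9, 8, 7, 7, 8, 7, 8, 8, 8, 8, 9, 7, 7, 45, 45, 44, 44, 44, 46, 45, 45, 45, 51, 53, 52, 51]
S [9, 7, 7, 9, 11, 42, 63, 56, 63, 56, 58, 53, 57, 53, 49, 53, 56, 51, 55, 46, 26, 7, 12, 9, 9, 9, 9, 9, 3, 3, 7, 6, 4]
V [114, 113, 103, 88, 69, 67, 69, 68, 69, 68, 70, 68, 67, 67, 68, 67, 68, 70, 69, 66, 68, 76, 83, 84, 84, 83, 84, 83, 75, 89, 137, 167, 178]
hole (252.5, 163.75, 12.992886543273926) ((252.40829467773438, 163.85482788085938), (23.729293823242188, 25.40555191040039), 159.05075073242188) [0.5432 0.1035 0.052 ] [0.5431 0.1035 0.052 ]
bolt 161 z: [51, 50, 50, 6, 7, 7, 7, 8, 7, 7, 7, 9, 17, 23, 28, 34, 40, 45, 45, 44, 44, 45, 45, 44, 8, 8, 8, 7, 50, 52, 52, 53, 52]
bolt 164 z: [384, 52, 51, 8, 8, 7, 7, 8, 10, 8, 14, 20, 25, 28, 35, 40, 44, 44, 44, 45, 45, 46, 44, 44, 7, 8, 6, 8, 49, 53, 52, 52, 53]
bolt 167 z: [52, 52, 50, 9, 8, 10, 11, 15, 18, 21, 28, 30, 33, 39, 43, 44, 45, 45, 45, 43, 45, 46, 44, 46, 6, 7, 6, 47, 49, 51, 52, 50, 52]
S [1, 2, 8, 33, 44, 45, 44, 45, 46, 21, 4, 5, 0, 9, 9, 4, 8, 10, 11, 14, 14, 16, 11, 18, 44, 48, 46, 27, 5, 4, 2, 1, 3]
V [180, 168, 133, 86, 76, 74, 75, 73, 72, 61, 58, 55, 54, 55, 57, 60, 66, 77, 90, 94, 92, 94, 92, 87, 76, 74, 77, 76, 94, 133, 167, 181, 183]
hole (369.2943420410156, 163.27420043945312, 13.145411491394043) ((369.2462463378906, 163.17079162597656), (24.62721824645996, 25.72971534729004), 35.52193069458008) [0.5322 0.0147 0.052 ] [0.5323 0.0148 0.052 ]
frame ((251.5, 163.5), (45.0, 45.0), 90.0) [0.5434 0.1042 0.052 ]
```

```bash
python3 - <<'E'
from h import *
from scipy.optimize import least_squares
f=np.load("w2.npy",allow_pickle=True).item(); P=pts(f)
ph=np.array([.5432,.1037]);bh=np.array([.5323,.0148]); Y=(ph-bh)/np.linalg.norm(ph-bh); X=np.array([Y[1],-Y[0]])
piv=(ph+bh)/2-.15*X; print("pivot",piv,"yaw",np.arctan2(X[1],X[0]))
for nm,(u0,v0),h in(("pin",(252,164),ph),("bolt",(369,164),bh)):
    e=[]
    for v in range(v0-7,v0+8):
        for u in range(u0-6,u0+12):
            z0,z1=P[v,u-1,2],P[v,u,2]
            if z1>.042 and z0<.042 and z1<.048: 
                q=onz(f,u-.5,v,.045)[:2]-h; e.append([q@X*1000,q@Y*1000]);break
    e=np.array(e); print(nm,e.round(1).tolist())
    r=least_squares(lambda c:np.hypot(e[:,0]-c[0],e[:,1]-c[1])-10,[0,8],loss="soft_l1",bounds=([-4,0],[4,20])); print("bar hole rel. plate hole X,Y mm",r.x.round(2),r.fun.round(1).tolist())
E
```

```text
pivot [0.38886493 0.07750475] yaw -0.12200075433172373
pin [[4.6, 1.4], [3.9, 1.4], [3.1, 0.7], [2.3, -0.1], [1.5, -0.9], [0.7, -0.8], [-0.0, -0.8], [-0.8, -1.6], [-1.6, -1.5], [-2.4, -1.5], [-3.1, -1.5], [-3.9, -1.4], [-4.7, -1.4], [-5.5, -1.4], [-6.3, -1.3]]
bar hole rel. plate hole X,Y mm [-3.01  8.39] [0.4, -0.2, -0.2, 0.0, 0.3, -0.0, -0.3, 0.2, 0.0, -0.1, -0.1, -0.1, -0.1, 0.1, 0.3]
bolt [[4.1, -1.8], [3.4, -1.8], [2.6, -1.8], [1.8, -1.8], [1.1, -1.8], [0.3, -1.8], [-0.5, -1.1], [-1.3, -1.1], [-2.0, -1.1], [-2.8, -0.4], [-3.6, 0.4], [-4.4, 0.4], [-5.2, 1.9], [-5.9, 2.7], [-6.7, 3.5]]
bar hole rel. plate hole X,Y mm [2.38 8.15] [0.1, -0.0, -0.1, -0.0, 0.1, 0.2, -0.3, -0.1, 0.3, -0.0, -0.2, 0.3, -0.2, -0.1, 0.2]
```

Emit:
drive_tool:
  commands:
    - [0.1, 0.97, 0, 0, 0, 0, -1]
    - [0.1, 0.97, 0, 0, 0, 0, -1]
    - [0.1, 0.97, 0, 0, 0, 0, -1]
    - [0.1, 0.97, 0, 0, 0, 0, -1]
    - [0.1, 0.97, 0, 0, 0, 0, -1]
    - [0.1, 0.97, 0, 0, 0, 0, -1]
    - [0.1, 0.97, 0, 0, 0, 0, -1]
    - [0.1, 0.97, 0, 0, 0, 0, -1]
    - [0.1, 0.97, 0, 0, 0, 0, -1]
    - [0.1, 0.95, 0, 0, 0, 0, -1]

```text
time: 5.6
tcp_pos: [0.4868, -0.2332, 0.2225]
eef_rot: [0.0, 0.998, -0.065, -0.0]
wrist_force: [-0.7, 0.1, -0.1]
gripper_width: 0.0872
finger_force: 0.0
```

Emit:
drive_tool:
  commands:
    - [0, 0, 0.9, 0, 0, 0, -1]
    - [0, 0, 0.9, 0, 0, 0, -1]
    - [0, 0, 0.8, 0, 0, 0, -1]
    - [0, 0, 0, 0, 0, 0, -1]

```text
time: 6.1
tcp_pos: [0.4856, -0.2314, 0.1427]
eef_rot: [-0.001, 0.998, -0.065, -0.002]
wrist_force: [-0.7, 0.6, -0.4]
gripper_width: 0.087
finger_force: 0.0
```

```bash
python3 - <<'E'
from h import *
go(.488,-.2315,.055)
f=grab("wrist","w3")
E
```

```text
t 6.1 tcp [ 0.4856 -0.2314  0.1427] yaw -0.1292 zaxis [-0.0041  0.0016 -1.    ] w 0.087 F [-0.75  0.59 -0.41]
delta units (3cm): [ 0.093 -0.005  2.922]
```

View pics/w3.png

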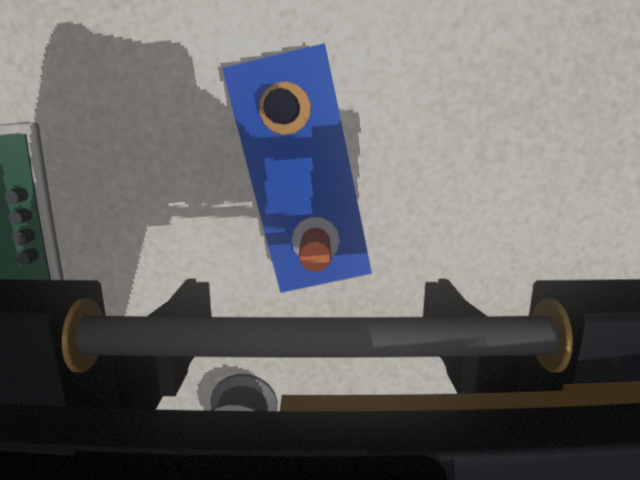

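The pin is centred between the fingers (handle at about (316,255)), and the spool is well clear behind.

Emit:
drive_tool:
  commands:
    - [0.04, 0, 0.8, 0, 0, 0, -1]
    - [0.03, 0, 0.8, 0, 0, 0, -1]
    - [0, 0, 0.7, 0, 0, 0, -1]
    - [0, 0, 0.5, 0, 0, 0, -1]
    - [0, 0, 0.1, 0, 0, 0, -1]
    - [0, 0, 0, 0, 0, 0, -1]

```text
time: 6.9
tcp_pos: [0.4903, -0.2314, 0.0583]
eef_rot: [0.0, 0.998, -0.064, 0.0]
wrist_force: [-0.3, -0.2, 0.3]
gripper_width: 0.0874
finger_force: 0.0
```

```bash
python3 - <<'E'
from h import *
go(.488,-.2315,.055)
E
```

```text
t 6.9 tcp [ 0.4903 -0.2314  0.0583] yaw -0.1274 zaxis [ 9.e-04 -6.e-04 -1.e+00] w 0.0874 F [-0.27 -0.23  0.3 ]
delta units (3cm): [-0.076  0.013  0.109]
```

Emit:
drive_tool:
  commands:
    - [-0.07, 0, 0.1, 0, 0, 0, -1]
    - [0, 0, 0, 0, 0, 0, 1]
    - [0, 0, 0, 0, 0, 0, 1]
    - [0, 0, 0, 0, 0, 0, 1]
    - [0, 0, 0, 0, 0, 0, 1]
    - [0, 0, 0, 0, 0, 0, 1]
    - [0, 0, 0, 0, 0, 0, 1]
    - [0, 0, 0, 0, 0, 0, 1]
  squeeze: 30

```text
time: 7.9
tcp_pos: [0.4878, -0.2308, 0.0545]
eef_rot: [0.0, 0.998, -0.064, 0.0]
wrist_force: [0.7, 0.3, 0.8]
gripper_width: 0.0249
finger_force: 0.0
```

Emit:
drive_tool:
  commands:
    - [0, 0, -0.2, 0, 0, 0, 1]
    - [0, 0, -0.5, 0, 0, 0, 1]
    - [0, 0, -0.8, 0, 0, 0, 1]
    - [0, 0, -1, 0, 0, 0, 1]
    - [0, 0, -0.5, 0, 0, 0, 1]
    - [0, 0, 0, 0, 0, 0, 1]

```text
time: 8.65
tcp_pos: [0.4886, -0.2312, 0.146]
eef_rot: [0.001, 0.998, -0.064, 0.001]
wrist_force: [-0.4, -0.6, -2.0]
gripper_width: 0.017
finger_force: 30.0
```

```bash
python3 - <<'E'
from h import *
go(.5424,.108,.145)
E
```

```text
t 8.65 tcp [ 0.4886 -0.2312  0.146 ] yaw -0.1272 zaxis [ 0.0024 -0.0016 -1.    ] w 0.017 F [-0.45 -0.61 -1.97]
delta units (3cm): [  0.346 -11.442   0.019]
```

```bash
python3 - <<'E'
from h import *
f=grab("wrist"); g=grab("scene")
a=f["img"][230:400,230:410]; K=g["mtx"]
p=rot(g["orientation"]).T@(np.array(ctrl.state()["tcp_pos"])-g["position"]); u=int(K[0][0]*p[0]/p[2]+K[0][2]);v=int(K[0][0]*p[1]/p[2]+K[1][2]);print(u,v)
b=g["img"][v-45:v+45,u-50:u+50]
A=cv2.resize(a,(400,378));B=cv2.resize(b,(400,360)); o=np.zeros((378,800,3),np.uint8);o[:,:400]=A;o[:360,400:]=B
cv2.imwrite("pics/hand.png",o[:,:,::-1])
np.save("hand.npy",g,allow_pickle=True)
E
```

```text
158 242
```

View pics/hand.png

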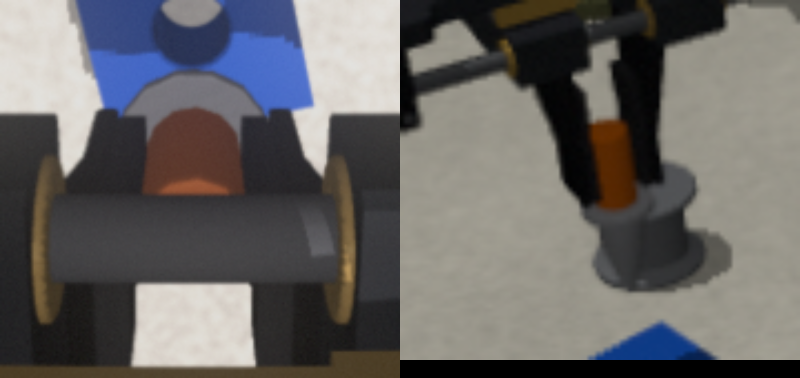

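The pin is held upright, with the fingertips just above the collar. I'll measure its height in the hand.

```bash
python3 - <<'E'
from h import *
g=np.load("hand.npy",allow_pickle=True).item(); P=pts(g); hsv=cv2.cvtColor(g["img"],cv2.COLOR_RGB2HSV)
m=(hsv[...,0]<18)&(hsv[...,1]>170)&(np.hypot(P[...,0]-.488,P[...,1]+.231)<.03)&(P[...,2]>.1)
p=P[m]; print(len(p),np.percentile(p[:,2],[2,10,50,90,98]).round(4),p.mean(0).round(4))
T=np.array(ctrl.state()["tcp_pos"]); 
# tallest row / lowest row: project onto vertical plane facing the camera through pin axis
vv,uu=np.nonzero(m); 
for v in (vv.min(),vv.min()+1,vv.max()-1,vv.max()):
    u=uu[vv==v].mean(); c,d=ray(g,u,v); n=np.array([d[0],d[1]]);n/=np.linalg.norm(n)
    for off in(-.009,0,.009):
        t=((T[:2]+n*off-c[:2])@n)/(d[:2]@n); print(v,round(u,1),off,(c+d*t).round(4))
E
```

```text
213 [0.1388 0.1427 0.159  0.1702 0.1738] [ 0.4946 -0.2314  0.1581]
227 161.5 -0.009 [ 0.4977 -0.2293  0.1776]
227 161.5 0 [ 0.4896 -0.2255  0.1725]
227 161.5 0.009 [ 0.4814 -0.2217  0.1674]
228 159.5 -0.009 [ 0.4963 -0.2323  0.1763]
228 159.5 0 [ 0.4881 -0.2285  0.1712]
228 159.5 0.009 [ 0.48   -0.2247  0.1661]
247 161.0 -0.009 [ 0.4954 -0.2343  0.1413]
247 161.0 0 [ 0.4872 -0.2306  0.1358]
247 161.0 0.009 [ 0.479  -0.2268  0.1303]
248 161.0 -0.009 [ 0.4953 -0.2346  0.1395]
248 161.0 0 [ 0.4871 -0.2308  0.134 ]
248 161.0 0.009 [ 0.4789 -0.227   0.1284]
```

Emit:
drive_tool:
  commands:
    - [0.03, -1, 0, 0, 0, 0, 1]
    - [0.03, -1, 0, 0, 0, 0, 1]
    - [0.03, -1, 0, 0, 0, 0, 1]
    - [0.03, -1, 0, 0, 0, 0, 1]
    - [0.03, -1, 0, 0, 0, 0, 1]
    - [0.03, -1, 0, 0, 0, 0, 1]
    - [0.03, -1, 0, 0, 0, 0, 1]
    - [0.03, -1, 0, 0, 0, 0, 1]
    - [0.03, -1, 0, 0, 0, 0, 1]
    - [0.03, -1, 0, 0, 0, 0, 1]
  squeeze: 40

```text
time: 10.0
tcp_pos: [0.5338, 0.0665, 0.143]
eef_rot: [0.0, 0.998, -0.064, -0.001]
wrist_force: [0.0, -0.2, -0.8]
gripper_width: 0.0171
finger_force: 40.0
```

Emit:
drive_tool:
  commands:
    - [0.03, -0.8, 0, 0, 0, 0, 1]
    - [0.03, -0.5, 0, 0, 0, 0, 1]
    - [0, -0.14, 0, 0, 0, 0, 1]
    - [0, 0, 0, 0, 0, 0, 1]
    - [0, 0, 0, 0, 0, 0, 1]
    - [0, 0, 0, 0, 0, 0, 1]

```text
time: 10.75
tcp_pos: [0.542, 0.1073, 0.1445]
eef_rot: [0.0, 0.998, -0.064, 0.0]
wrist_force: [0.6, -0.5, -1.8]
gripper_width: 0.0167
finger_force: 40.0
```

```bash
python3 - <<'E'
from h import *
go(.5424,.108,.1)
f=grab("wrist"); im=f["img"][150:330,220:420,::-1]; cv2.imwrite("pics/w4.png",cv2.resize(im,None,fx=3,fy=3,interpolation=2))
E
```

```text
t 10.75 tcp [0.542  0.1073 0.1445] yaw -0.1286 zaxis [-0.e+00 -6.e-04 -1.e+00] w 0.0167 F [ 0.58 -0.5  -1.79]
delta units (3cm): [ 0.01  -0.025  1.484]
```

View pics/w4.png

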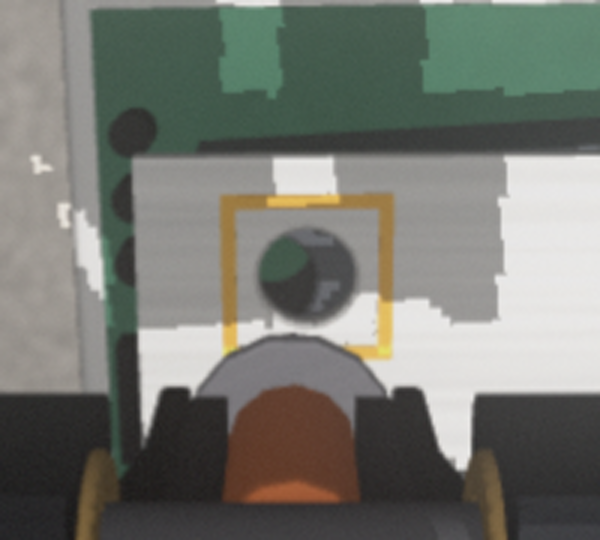

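The framed hole is at (307,273) and the pin axis at about x=292 in the crop, so the pin sits over the overlap of the two holes as planned. Descending gently.

Emit:
drive_tool:
  commands:
    - [0, -0.02, 0.6, 0, 0, 0, 1]
    - [0, 0, 0.4, 0, 0, 0, 1]
    - [0, 0, 0.2, 0, 0, 0, 1]
    - [0, 0, 0.15, 0, 0, 0, 1]
    - [0, 0, 0.1, 0, 0, 0, 1]
    - [0, 0, 0, 0, 0, 0, 1]

```text
time: 11.55
tcp_pos: [0.5421, 0.1089, 0.101]
eef_rot: [0.0, 0.998, -0.064, 0.0]
wrist_force: [-0.0, 0.7, -0.9]
gripper_width: 0.0171
finger_force: 40.0
```

Emit:
drive_tool:
  commands:
    - [0, 0, 0.1, 0, 0, 0, 1]
    - [0, 0, 0.1, 0, 0, 0, 1]
    - [0, 0, 0.1, 0, 0, 0, 1]
    - [0, 0, 0, 0, 0, 0, 1]
    - [0, 0, 0, 0, 0, 0, 1]

```text
time: 12.18
tcp_pos: [0.542, 0.1088, 0.092]
eef_rot: [0.0, 0.998, -0.064, -0.0]
wrist_force: [0.1, -0.8, -0.3]
gripper_width: 0.0171
finger_force: 40.0
```

```bash
python3 - <<'E'
from h import *
go(.5416,.1122,.088)
E
```

```text
t 12.18 tcp [0.542  0.1088 0.092 ] yaw -0.1272 zaxis [-1.e-04 -2.e-04 -1.e+00] w 0.0171 F [ 0.09 -0.82 -0.35]
delta units (3cm): [-0.028 -0.111  0.133]
```

Emit:
drive_tool:
  commands:
    - [0, 0, 0.07, 0, 0, 0, 1]
    - [0, 0, 0.06, 0, 0, 0, 1]
    - [-0.01, -0.03, 0, 0, 0, 0, 1]
    - [-0.01, -0.03, 0, 0, 0, 0, 1]
    - [-0.01, -0.03, 0, 0, 0, 0, 1]
    - [0, -0.02, 0, 0, 0, 0, 1]
    - [0, 0, 0, 0, 0, 0, 1]
    - [0, 0, 0, 0, 0, 0, 1]

```text
time: 13.18
tcp_pos: [0.5414, 0.1123, 0.0881]
eef_rot: [0.0, 0.998, -0.063, -0.0]
wrist_force: [-0.7, -4.1, 1.4]
gripper_width: 0.0168
finger_force: 40.1
```

Emit:
drive_tool:
  commands:
    - [0, 0, 0.04, 0, 0, 0, 1]
    - [0, 0, 0.04, 0, 0, 0, 1]
    - [0, 0, 0.04, 0, 0, 0, 1]
    - [0, 0, 0.04, 0, 0, 0, 1]
    - [0, 0, 0, 0, 0, 0, 1]
    - [0, 0, 0, 0, 0, 0, 1]

```text
time: 13.92
tcp_pos: [0.5416, 0.1124, 0.0832]
eef_rot: [-0.0, 0.998, -0.064, 0.0]
wrist_force: [0.8, -4.9, 2.3]
gripper_width: 0.0171
finger_force: 40.0
```

```bash
python3 - <<'E'
from h import *
go(.5416,.1122,.0625)
E
```

```text
t 13.93 tcp [0.5416 0.1124 0.0832] yaw -0.1271 zaxis [ 0.e+00  1.e-04 -1.e+00] w 0.0171 F [ 0.83 -4.87  2.3 ]
delta units (3cm): [0.001 0.006 0.69 ]
```

Emit:
drive_tool:
  commands:
    - [0, 0, 0.04, 0, 0, 0, 1]
    - [0, 0, 0.04, 0, 0, 0, 1]
    - [0, 0, 0.04, 0, 0, 0, 1]
    - [0, 0, 0.04, 0, 0, 0, 1]
    - [0, 0, 0.04, 0, 0, 0, 1]
    - [0, 0, 0, 0, 0, 0, 1]
    - [0, 0, 0, 0, 0, 0, 1]

```text
time: 14.8
tcp_pos: [0.5411, 0.1122, 0.0767]
eef_rot: [0.0, 0.998, -0.063, -0.0]
wrist_force: [-0.1, -4.6, -0.4]
gripper_width: 0.0168
finger_force: 40.0
```

Emit:
drive_tool:
  commands:
    - [0, 0, 0.03, 0, 0, 0, 1]
    - [0, 0, 0.03, 0, 0, 0, 1]
    - [0, 0, 0.03, 0, 0, 0, 1]
    - [0, 0, 0, 0, 0, 0, 1]
    - [0, 0, 0, 0, 0, 0, 1]

```text
time: 15.42
tcp_pos: [0.5413, 0.1122, 0.0745]
eef_rot: [0.0, 0.998, -0.064, -0.0]
wrist_force: [-1.1, -4.6, 1.2]
gripper_width: 0.0171
finger_force: 40.0
```

```bash
python3 - <<'E'
from h import *
go(.5416,.1122,.0625)
print(ctrl.state()["wrist_torque"])
E
```

```text
t 15.43 tcp [0.5413 0.1122 0.0745] yaw -0.1271 zaxis [-5.e-04 -2.e-04 -1.e+00] w 0.0171 F [-1.09 -4.62  1.19]
delta units (3cm): [ 0.009 -0.     0.401]
[-1.16555978  0.39186316 -0.00937361]
```

Emit:
drive_tool:
  commands:
    - [0, 0, 0.03, 0, 0, 0, 1]
    - [0, 0, 0.03, 0, 0, 0, 1]
    - [0, 0, 0.03, 0, 0, 0, 1]
    - [0, 0, 0, 0, 0, 0, 1]
    - [0, 0, 0, 0, 0, 0, 1]

```text
time: 16.05
tcp_pos: [0.5414, 0.1122, 0.0719]
eef_rot: [0.0, 0.998, -0.064, -0.0]
wrist_force: [-1.5, -5.7, 1.8]
gripper_width: 0.017
finger_force: 40.0
```

Emit:
drive_tool:
  commands:
    - [0, 0, 0.03, 0, 0, 0, 1]
    - [0, 0, 0.03, 0, 0, 0, 1]
    - [0, 0, 0, 0, 0, 0, 1]
    - [0, 0, 0, 0, 0, 0, 1]

```text
time: 16.55
tcp_pos: [0.5413, 0.1122, 0.0701]
eef_rot: [0.0, 0.998, -0.064, -0.0]
wrist_force: [-0.8, -4.3, 1.7]
gripper_width: 0.0168
finger_force: 40.0
```

```bash
python3 - <<'E'
from h import *
go(.5416,.1122,.0625)
print(ctrl.state()["wrist_torque"])
E
```

```text
t 16.55 tcp [0.5413 0.1122 0.0701] yaw -0.1272 zaxis [-5.e-04 -2.e-04 -1.e+00] w 0.0168 F [-0.81 -4.34  1.71]
delta units (3cm): [ 0.009 -0.     0.252]
[-1.13732789  0.35430185 -0.00956747]
```

Emit:
drive_tool:
  commands:
    - [0, 0, 0.03, 0, 0, 0, 1]
    - [0, 0, 0.03, 0, 0, 0, 1]
    - [0, 0, 0, 0, 0, 0, 1]
    - [0, 0, 0, 0, 0, 0, 1]

```text
time: 17.05
tcp_pos: [0.5414, 0.1122, 0.0683]
eef_rot: [0.0, 0.998, -0.064, -0.0]
wrist_force: [-1.8, -5.4, 1.5]
gripper_width: 0.0171
finger_force: 40.0
```

Emit:
drive_tool:
  commands:
    - [0, 0, 0.03, 0, 0, 0, 1]
    - [0, 0, 0.03, 0, 0, 0, 1]
    - [0, 0, 0, 0, 0, 0, 1]
    - [0, 0, 0, 0, 0, 0, 1]

```text
time: 17.55
tcp_pos: [0.5413, 0.1123, 0.0665]
eef_rot: [0.0, 0.998, -0.064, -0.0]
wrist_force: [-1.6, -5.3, 1.8]
gripper_width: 0.0171
finger_force: 40.0
```

```bash
python3 - <<'E'
from h import *
go(.5416,.1122,.0625)
print(ctrl.state()["wrist_torque"])
E
```

```text
t 17.55 tcp [0.5413 0.1123 0.0665] yaw -0.1272 zaxis [-5.e-04 -1.e-04 -1.e+00] w 0.0171 F [-1.63 -5.33  1.79]
delta units (3cm): [0.009 0.001 0.133]
[-1.14711809  0.42215117  0.01881193]
```

Emit:
drive_tool:
  commands:
    - [0, 0, 0.03, 0, 0, 0, 1]
    - [0, 0, 0.03, 0, 0, 0, 1]
    - [0, 0, 0, 0, 0, 0, 1]

```text
time: 17.92
tcp_pos: [0.5413, 0.1123, 0.0647]
eef_rot: [0.0, 0.998, -0.064, -0.0]
wrist_force: [-1.9, -5.0, 1.4]
gripper_width: 0.0167
finger_force: 40.0
```

Emit:
drive_tool:
  commands:
    - [0, 0, 0.02, 0, 0, 0, 1]
    - [0, 0, 0.02, 0, 0, 0, 1]
    - [0, 0, 0, 0, 0, 0, 1]

```text
time: 18.3
tcp_pos: [0.5414, 0.1123, 0.0642]
eef_rot: [0.0, 0.998, -0.064, -0.0]
wrist_force: [-2.9, -6.1, 6.6]
gripper_width: 0.017
finger_force: 40.0
```

Emit:
drive_tool:
  commands:
    - [0, 0, 0.02, 0, 0, 0, 1]
    - [0, 0, 0, 0, 0, 0, 1]

```text
time: 18.55
tcp_pos: [0.5414, 0.1123, 0.0641]
eef_rot: [0.0, 0.998, -0.064, -0.0]
wrist_force: [-4.8, -5.7, 9.7]
gripper_width: 0.0169
finger_force: 40.0
```

```bash
python3 - <<'E'
from h import *
g=grab("scene"); P=pts(g); hsv=cv2.cvtColor(g["img"],cv2.COLOR_RGB2HSV)
T=np.array(ctrl.state()["tcp_pos"]);p=rot(g["orientation"]).T@(T-[0,0,.008]-g["position"]);K=g["mtx"];u=int(K[0][0]*p[0]/p[2]+K[0][2]);v=int(K[0][0]*p[1]/p[2]+K[1][2])
cv2.imwrite("pics/s5.png",cv2.resize(g["img"][v-40:v+40,u-50:u+50,::-1],None,fx=6,fy=6,interpolation=2)); print(u,v)
m=(hsv[...,0]<18)&(hsv[...,1]>170)&(np.hypot(P[...,0]-T[0],P[...,1]-T[1])<.03)&(P[...,2]>.045)
q=P[m];print(len(q),np.percentile(q[:,2],[2,10,50,90,98]).round(4))
for dv in range(-12,16,2): print(v+dv,[int(1000*x) for x in P[v+dv,u-12:u+13:3,2]])
E
```

```text
335 230
107 [0.0588 0.0619 0.0777 0.0911 0.0932]
218 [62, 55, 88, 93, 90, 88, 86, 83, 83]
220 [57, 51, 81, 90, 88, 84, 79, 79, 79]
222 [53, 52, 80, 83, 84, 77, 77, 74, 74]
224 [52, 54, 73, 79, 78, 75, 71, 72, 69]
226 [51, 53, 71, 75, 72, 70, 66, 67, 50]
228 [52, 54, 53, 71, 70, 67, 61, 53, 53]
230 [53, 52, 55, 68, 60, 61, 57, 53, 52]
232 [52, 53, 53, 56, 57, 56, 58, 638, 52]
234 [52, 52, 53, 54, 55, 55, 52, 53, 53]
236 [53, 52, 54, 52, 50, 53, 52, 53, 53]
238 [51, 53, 51, 53, 53, 52, 53, 52, 46]
240 [51, 52, 52, 52, 51, 51, 49, 45, 41]
242 [52, 53, 54, 53, 50, 47, 43, 38, 38]
244 [51, 52, 50, 48, 47, 41, 40, 36, 31]
```

View pics/s5.png

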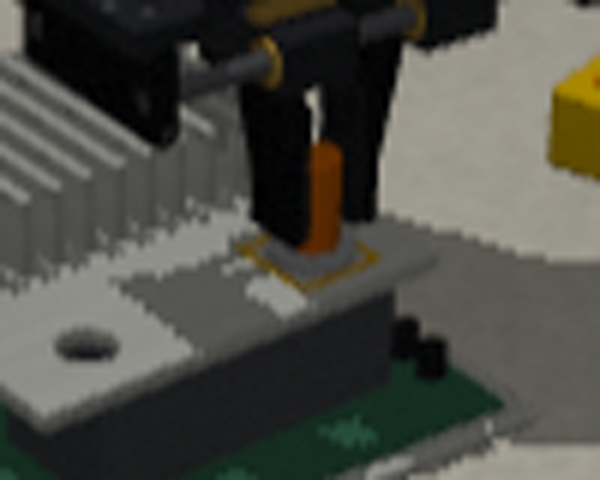

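The collar sits flat on the flange inside the yellow frame (collar top at about 56 mm), so the pin is home. Releasing it and rising.

Emit:
drive_tool:
  commands:
    - [0, 0, -0.03, 0, 0, 0, 1]
    - [0, 0, 0, 0, 0, 0, 1]
    - [0, 0, 0, 0, 0, 0, 0]
    - [0, 0, 0, 0, 0, 0, 0]
    - [0, 0, 0, 0, 0, 0, 0]
    - [0, 0, 0, 0, 0, 0, 0]
    - [0, 0, 0, 0, 0, 0, 0]

```text
time: 19.48
tcp_pos: [0.5416, 0.1125, 0.0638]
eef_rot: [-0.0, 0.998, -0.063, 0.0]
wrist_force: [-0.7, 0.5, 0.2]
gripper_width: 0.0431
finger_force: 0.0
```

Emit:
drive_tool:
  commands:
    - [0, 0, -0.3, 0, 0, 0, 0]
    - [0, 0, -0.7, 0, 0, 0, 0]
    - [0, 0, -1, 0, 0, 0, 0]
    - [0, 0, -1, 0, 0, 0, 0]
    - [0, 0, -0.7, 0, 0, 0, 0]
    - [0, 0, 0, 0, 0, 0, 0]

```text
time: 20.23
tcp_pos: [0.5429, 0.1127, 0.1771]
eef_rot: [-0.0, 0.998, -0.064, 0.002]
wrist_force: [0.1, -1.2, 0.1]
gripper_width: 0.0436
finger_force: 0.0
```

```bash
python3 - <<'E'
from h import *
go(.5663,-.224,.143)
f=grab("top"); g=grab("wrist"); 
for n,F in(("top",f),("wrist",g)):
    P=pts(F); hsv=cv2.cvtColor(F["img"],cv2.COLOR_RGB2HSV)
    m=((P[...,2]>.08)&(P[...,2]<.097)&(np.hypot(P[...,0]-.5414,P[...,1]-.1123)<.02)&(hsv[...,1]>80))
    q=P[m]; print(n,len(q),np.median(q,0).round(4) if len(q) else "", np.percentile(q[:,2],[50,90]).round(4) if len(q) else "")
E
```

```text
t 20.23 tcp [0.5429 0.1127 0.1771] yaw -0.1272 zaxis [ 4.4e-03  3.0e-04 -1.0e+00] w 0.0436 F [ 0.11 -1.15  0.06]
delta units (3cm): [ 2.191 11.036  1.136]
top 0  
wrist 694 [0.5433 0.1117 0.0896] [0.0896 0.0905]
```

Emit:
drive_tool:
  commands:
    - [0.2, 1, 0, 0, 0, 0, 0]
    - [0.2, 1, 0, 0, 0, 0, 0]
    - [0.2, 1, 0, 0, 0, 0, 0]
    - [0.2, 1, 0, 0, 0, 0, 0]
    - [0.2, 1, 0, 0, 0, 0, 0]
    - [0.2, 1, 0, 0, 0, 0, 0]
    - [0.2, 1, 0, 0, 0, 0, 0]
    - [0.2, 1, 0, 0, 0, 0, 0]
    - [0.2, 1, 0, 0, 0, 0, 0]
    - [0.2, 1, 0, 0, 0, 0, 0]

```text
time: 21.58
tcp_pos: [0.5622, -0.1936, 0.1731]
eef_rot: [-0.0, 0.998, -0.064, -0.001]
wrist_force: [1.0, -0.7, -0.0]
gripper_width: 0.0434
finger_force: 0.0
```

Emit:
drive_tool:
  commands:
    - [0.2, 0.7, 0, 0, 0, 0, 0]
    - [0, 0.3, 0.5, 0, 0, 0, 0]
    - [0, 0, 0.7, 0, 0, 0, 0]
    - [0, 0, 0.3, 0, 0, 0, 0]
    - [0, 0, 0, 0, 0, 0, 0]
    - [0, 0, 0, 0, 0, 0, 0]

```text
time: 22.32
tcp_pos: [0.5657, -0.223, 0.1305]
eef_rot: [0.0, 0.998, -0.063, 0.0]
wrist_force: [0.1, 0.7, 0.7]
gripper_width: 0.0436
finger_force: 0.0
```

```bash
python3 - <<'E'
from h import *
go(.5663,-.224,.0545)
f=grab("wrist");P=pts(f)
m=((P[...,2]>.073)&(P[...,2]<.085)&(np.hypot(P[...,0]-.5663,P[...,1]+.224)<.02))
print(m.sum(),np.median(P[m],0).round(4),P[m].mean(0).round(4))
E
```

```text
t 22.32 tcp [ 0.5657 -0.223   0.1305] yaw -0.1263 zaxis [ 1.e-03 -3.e-04 -1.e+00] w 0.0436 F [0.09 0.68 0.66]
delta units (3cm): [0.021 0.03  2.532]
922 [ 0.5684 -0.2235  0.0795] [ 0.5683 -0.2235  0.0792]
```

Emit:
drive_tool:
  commands:
    - [0.05, 0.02, 0.7, 0, 0, 0, 0]
    - [0, 0, 0.7, 0, 0, 0, 0]
    - [0, 0, 0.6, 0, 0, 0, 0]
    - [0, 0, 0.4, 0, 0, 0, 0]
    - [0, 0, 0.13, 0, 0, 0, 0]
    - [0, 0, 0, 0, 0, 0, 0]
    - [0, 0, 0, 0, 0, 0, 0]

```text
time: 23.25
tcp_pos: [0.5672, -0.2244, 0.0547]
eef_rot: [0.0, 0.998, -0.064, 0.001]
wrist_force: [0.0, -0.8, -0.1]
gripper_width: 0.0434
finger_force: 0.0
```

Emit:
drive_tool:
  commands:
    - [0, 0, 0, 0, 0, 0, 1]
    - [0, 0, 0, 0, 0, 0, 1]
    - [0, 0, 0, 0, 0, 0, 1]
    - [0, 0, 0, 0, 0, 0, 1]
    - [0, 0, 0, 0, 0, 0, 1]
    - [0, 0, 0, 0, 0, 0, 1]
    - [0, 0, 0, 0, 0, 0, 1]
    - [0, 0, 0, 0, 0, 0, 1]
  squeeze: 40

```text
time: 24.25
tcp_pos: [0.5666, -0.2242, 0.0541]
eef_rot: [0.0, 0.998, -0.064, 0.0]
wrist_force: [0.0, -0.4, 1.4]
gripper_width: 0.017
finger_force: 40.0
```

Emit:
drive_tool:
  commands:
    - [0, 0, -0.2, 0, 0, 0, 1]
    - [0, 0, -0.5, 0, 0, 0, 1]
    - [0, 0, -0.8, 0, 0, 0, 1]
    - [0, 0, -0.9, 0, 0, 0, 1]
    - [0, -0.6, -0.5, 0, 0, 0, 1]
    - [-0.2, -1, 0, 0, 0, 0, 1]
    - [-0.3, -1, 0, 0, 0, 0, 1]
    - [-0.3, -1, 0, 0, 0, 0, 1]
    - [-0.3, -1, 0, 0, 0, 0, 1]
    - [-0.3, -1, 0, 0, 0, 0, 1]

```text
time: 25.5
tcp_pos: [0.5457, -0.0495, 0.1412]
eef_rot: [-0.0, 0.998, -0.063, -0.0]
wrist_force: [-0.1, 0.1, -0.2]
gripper_width: 0.0168
finger_force: 40.0
```

Emit:
drive_tool:
  commands:
    - [-0.3, -1, 0, 0, 0, 0, 1]
    - [-0.2, -0.5, 0, 0, 0, 0, 1]
    - [0, 0, 0, 0, 0, 0, 1]
    - [0, 0, 0, 0, 0, 0, 1]
    - [0, 0, 0, 0, 0, 0, 1]

```text
time: 26.12
tcp_pos: [0.5373, -0.0073, 0.1408]
eef_rot: [0.0, 0.998, -0.065, -0.0]
wrist_force: [-0.5, -0.0, -0.8]
gripper_width: 0.0171
finger_force: 40.0
```

```bash
python3 - <<'E'
from h import *
go(.5358,.0227,.146)
f=grab("wrist"); np.save("w6.npy",f,allow_pickle=True); P=pts(f)
cv2.imwrite("pics/w6.png",cv2.resize(f["img"][130:330,170:470,::-1],None,fx=2.6,fy=2.6,interpolation=2))
E
```

```text
t 26.12 tcp [ 0.5373 -0.0073  0.1408] yaw -0.1296 zaxis [-2.e-04 -4.e-04 -1.e+00] w 0.0171 F [-0.52 -0.01 -0.81]
delta units (3cm): [-0.177 -0.984 -0.173]
```

View pics/w6.png

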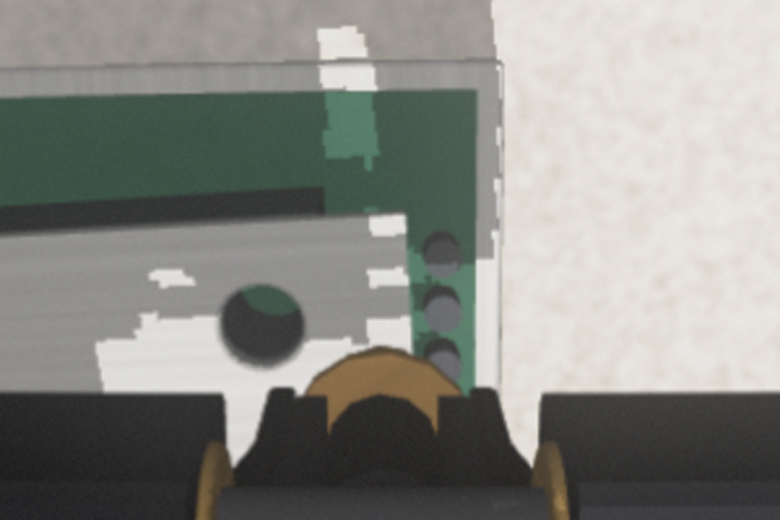

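The bolt hole, at (262,325) in the crop, now shows no bar step, so the holes are lined up. Next I fit its centre, and the bolt's position in the hand from its brass collar.

```bash
python3 - <<'E'
from h import *
f=np.load("w6.npy",allow_pickle=True).item(); P=pts(f)
u0,v0=271,255
m=np.zeros((480,640),np.uint8); m[v0-22:v0+23,u0-22:u0+23]=(P[...,2]<.0487)[v0-22:v0+23,u0-22:u0+23]
k=max(cv2.findContours(m,0,2)[0],key=cv2.contourArea);(u,v),r=cv2.minEnclosingCircle(k);e=cv2.fitEllipse(k)
h=onz(f,u,v,.052);print("hole",u,v,r,e,h.round(4),onz(f,*e[0],.052).round(4))
# bolt collar: brass, in depth
hsv=cv2.cvtColor(f["img"],cv2.COLOR_RGB2HSV); T=np.array(ctrl.state()["tcp_pos"])
mm=(hsv[...,1]>90)&(hsv[...,0]<22)&(P[...,2]>.11)&(np.hypot(P[...,0]-T[0],P[...,1]-T[1])<.03)
q=P[mm]; print(len(q),np.median(q[:,2]).round(4)); mm=mm.astype(np.uint8)
c=max(cv2.findContours(mm,0,1)[0],key=cv2.contourArea)[:,0]
w=np.array([onz(f,a,b,np.median(q[:,2]))[:2] for a,b in c])
# outer rim: fit r=15mm circle to the points farthest forward
rel=w-T[:2]; o=rel[np.hypot(*rel.T)>.0125]
from scipy.optimize import least_squares
s=least_squares(lambda c:np.hypot(*(o-c).T)-.015,[0,0],loss="soft_l1",f_scale=.0005);print("collar centre rel TCP",s.x.round(4),len(o),np.abs(s.fun).mean())
go(h[0],h[1],.1408)
E
```

```text
hole 270.33721923828125 254.3372039794922 16.105688095092773 ((270.1499938964844, 254.6450958251953), (29.08997344970703, 31.510149002075195), 106.86504364013672) [0.5357 0.0213 0.052 ] [0.5355 0.0214 0.052 ]
4763 0.2377
collar centre rel TCP [ 0.0116 -0.0021] 464 0.003212359403248127
t 26.18 tcp [ 0.5372 -0.007   0.1408] yaw -0.1293 zaxis [-2.e-04 -2.e-04 -1.e+00] w 0.0174 F [ 0.44 -1.   -0.31]
delta units (3cm): [-0.173 -0.928  0.   ]
```

Emit:
drive_tool:
  commands:
    - [-0.09, -0.5, 0, 0, 0, 0, 1]
    - [-0.1, -0.45, 0, 0, 0, 0, 1]
    - [0, 0, 0.5, 0, 0, 0, 1]
    - [0, 0, 0.5, 0, 0, 0, 1]
    - [0, 0, 0.4, 0, 0, 0, 1]
    - [0, 0, 0.2, 0, 0, 0, 1]
    - [0, 0, 0.1, 0, 0, 0, 1]
    - [0, 0, 0, 0, 0, 0, 1]
    - [0, 0, 0, 0, 0, 0, 1]

```text
time: 27.3
tcp_pos: [0.5354, 0.0233, 0.0904]
eef_rot: [0.0, 0.998, -0.064, 0.0]
wrist_force: [0.0, -0.8, -1.0]
gripper_width: 0.0173
finger_force: 40.0
```

```bash
python3 - <<'E'
from h import *
go(.5353,.022,.0601)
E
```

```text
t 27.3 tcp [0.5354 0.0233 0.0904] yaw -0.1272 zaxis [ 9.e-04 -1.e-04 -1.e+00] w 0.0173 F [ 0.01 -0.76 -0.98]
delta units (3cm): [0.    0.043 1.01 ]
```

Emit:
drive_tool:
  commands:
    - [0, 0.04, 0.05, 0, 0, 0, 1]
    - [0, 0, 0.05, 0, 0, 0, 1]
    - [0, 0, 0.05, 0, 0, 0, 1]
    - [0, 0, 0.05, 0, 0, 0, 1]
    - [0, 0, 0, 0, 0, 0, 1]
    - [0, 0, 0, 0, 0, 0, 1]

```text
time: 28.05
tcp_pos: [0.5349, 0.0221, 0.0839]
eef_rot: [0.0, 0.998, -0.064, 0.0]
wrist_force: [0.5, -0.5, -0.8]
gripper_width: 0.0168
finger_force: 40.0
```

Emit:
drive_tool:
  commands:
    - [0, 0, 0.04, 0, 0, 0, 1]
    - [0, 0, 0.04, 0, 0, 0, 1]
    - [0, 0, 0.04, 0, 0, 0, 1]
    - [0, 0, 0, 0, 0, 0, 1]
    - [0, 0, 0, 0, 0, 0, 1]

```text
time: 28.68
tcp_pos: [0.5349, 0.0221, 0.0803]
eef_rot: [0.0, 0.998, -0.064, -0.0]
wrist_force: [0.6, 0.5, -0.8]
gripper_width: 0.0167
finger_force: 40.0
```

```bash
python3 - <<'E'
from h import *
go(.5353,.022,.0601)
E
```

```text
t 28.68 tcp [0.5349 0.0221 0.0803] yaw -0.1272 zaxis [-0.e+00 -1.e-04 -1.e+00] w 0.0167 F [ 0.64  0.52 -0.78]
delta units (3cm): [0.013 0.001 0.675]
```

Tip in, no forces. Continuing with small steps.

Emit:
drive_tool:
  commands:
    - [0, 0, 0.03, 0, 0, 0, 1]
    - [0, 0, 0.03, 0, 0, 0, 1]
    - [0, 0, 0.03, 0, 0, 0, 1]
    - [0, 0, 0, 0, 0, 0, 1]

```text
time: 29.18
tcp_pos: [0.5348, 0.0221, 0.0775]
eef_rot: [0.0, 0.998, -0.064, -0.0]
wrist_force: [-0.2, 0.4, -0.5]
gripper_width: 0.0167
finger_force: 40.0
```

Emit:
drive_tool:
  commands:
    - [0, 0, 0.03, 0, 0, 0, 1]
    - [0, 0, 0.03, 0, 0, 0, 1]
    - [0, 0, 0.03, 0, 0, 0, 1]
    - [0, 0, 0.03, 0, 0, 0, 1]
    - [0, 0, 0, 0, 0, 0, 1]

```text
time: 29.8
tcp_pos: [0.5348, 0.0221, 0.0739]
eef_rot: [0.0, 0.998, -0.064, -0.0]
wrist_force: [-0.8, -0.1, -0.7]
gripper_width: 0.017
finger_force: 40.0
```

Emit:
drive_tool:
  commands:
    - [0, 0, 0.03, 0, 0, 0, 1]
    - [0, 0, 0.03, 0, 0, 0, 1]
    - [0, 0, 0.03, 0, 0, 0, 1]
    - [0, 0, 0.03, 0, 0, 0, 1]
    - [0, 0, 0, 0, 0, 0, 1]

```text
time: 30.42
tcp_pos: [0.5348, 0.0221, 0.0703]
eef_rot: [0.0, 0.998, -0.064, -0.0]
wrist_force: [-0.1, 0.2, -0.6]
gripper_width: 0.0173
finger_force: 40.0
```

Emit:
drive_tool:
  commands:
    - [0, 0, 0.04, 0, 0, 0, 1]
    - [0, 0, 0.04, 0, 0, 0, 1]
    - [0, 0, 0.04, 0, 0, 0, 1]
    - [0, 0, 0.04, 0, 0, 0, 1]
    - [0, 0, 0.04, 0, 0, 0, 1]
    - [0, 0, 0, 0, 0, 0, 1]

```text
time: 31.18
tcp_pos: [0.5348, 0.0221, 0.0643]
eef_rot: [0.0, 0.998, -0.064, -0.0]
wrist_force: [-0.6, -0.0, -1.0]
gripper_width: 0.0168
finger_force: 40.0
```

Emit:
drive_tool:
  commands:
    - [0, 0, 0.03, 0, 0, 0, 1]
    - [0, 0, 0.03, 0, 0, 0, 1]
    - [0, 0, 0, 0, 0, 0, 1]

```text
time: 31.55
tcp_pos: [0.5349, 0.0221, 0.0626]
eef_rot: [0.0, 0.998, -0.064, -0.0]
wrist_force: [-0.1, -0.6, -1.2]
gripper_width: 0.0168
finger_force: 40.0
```

Emit:
drive_tool:
  commands:
    - [0, 0, 0.02, 0, 0, 0, 1]
    - [0, 0, 0.02, 0, 0, 0, 1]
    - [0, 0, 0, 0, 0, 0, 1]

```text
time: 31.92
tcp_pos: [0.5349, 0.0221, 0.0614]
eef_rot: [0.0, 0.998, -0.064, -0.0]
wrist_force: [-0.3, 0.4, -0.4]
gripper_width: 0.0168
finger_force: 40.0
```

Emit:
drive_tool:
  commands:
    - [0, 0, 0.02, 0, 0, 0, 1]
    - [0, 0, 0.02, 0, 0, 0, 1]
    - [0, 0, 0, 0, 0, 0, 1]

```text
time: 32.3
tcp_pos: [0.5349, 0.0221, 0.0602]
eef_rot: [0.0, 0.998, -0.064, -0.0]
wrist_force: [-0.4, 0.1, -0.0]
gripper_width: 0.0167
finger_force: 40.0
```

Emit:
drive_tool:
  commands:
    - [0, 0, 0.02, 0, 0, 0, 1]
    - [0, 0, 0, 0, 0, 0, 1]

```text
time: 32.55
tcp_pos: [0.535, 0.0221, 0.06]
eef_rot: [0.0, 0.998, -0.064, 0.0]
wrist_force: [-1.6, -0.5, 4.0]
gripper_width: 0.0169
finger_force: 40.0
```

Emit:
drive_tool:
  commands:
    - [0, 0, 0, 0, 0, 0, 0]
    - [0, 0, 0, 0, 0, 0, 0]
    - [0, 0, 0, 0, 0, 0, 0]
    - [0, 0, 0, 0, 0, 0, 0]
    - [0, 0, 0, 0, 0, 0, 0]
    - [0, 0, 0, 0, 0, 0, 0]

```text
time: 33.3
tcp_pos: [0.5349, 0.0221, 0.0596]
eef_rot: [0.0, 0.998, -0.064, 0.0]
wrist_force: [-0.3, -0.0, 0.1]
gripper_width: 0.0434
finger_force: 0.0
```

Emit:
drive_tool:
  commands:
    - [0, 0, -0.3, 0, 0, 0, 0]
    - [0, 0, -0.7, 0, 0, 0, 0]
    - [0, 0, -1, 0, 0, 0, 0]
    - [0, 0, -1, 0, 0, 0, 0]
    - [0, 0, -1, 0, 0, 0, 0]
    - [-0.5, 0, -0.5, 0, 0, 0, 0]
    - [-0.5, 0, 0, 0, 0, 0, 0]
    - [0, 0, 0, 0, 0, 0, 0]
    - [0, 0, 0, 0, 0, 0, 0]

```text
time: 34.42
tcp_pos: [0.5049, 0.0256, 0.1939]
eef_rot: [0.0, 0.998, -0.064, -0.0]
wrist_force: [0.5, 0.1, -1.2]
gripper_width: 0.0434
finger_force: 0.0
```

```bash
python3 - <<'E'
from h import *
go(.5353,.022,.2)
g=grab("wrist"); P=pts(g)
for n,x,y in(("pin",.5414,.1123),("bolt",.5355,.022)):
    m=((P[...,2]>.08)&(P[...,2]<.097)&(np.hypot(P[...,0]-x,P[...,1]-y)<.015)); print(n,m.sum(),np.median(P[m],0).round(4))
    m=((P[...,2]>.0535)&(P[...,2]<.062)&(np.hypot(P[...,0]-x,P[...,1]-y)<.02)); print(" collar",m.sum(),np.median(P[m],0).round(4))
cv2.imwrite("pics/w7.png",g["img"][:,:,::-1])
E
```

```text
t 34.42 tcp [0.5049 0.0256 0.1939] yaw -0.1274 zaxis [-8.e-04 -3.e-04 -1.e+00] w 0.0434 F [ 0.46  0.09 -1.25]
delta units (3cm): [ 1.022 -0.009 -0.203]
pin 694 [0.5423 0.11   0.0895]
 collar 716 [0.5455 0.1054 0.0557]
bolt 615 [0.5359 0.022  0.0856]
 collar 714 [0.5405 0.0209 0.0558]
```

View pics/w7.png

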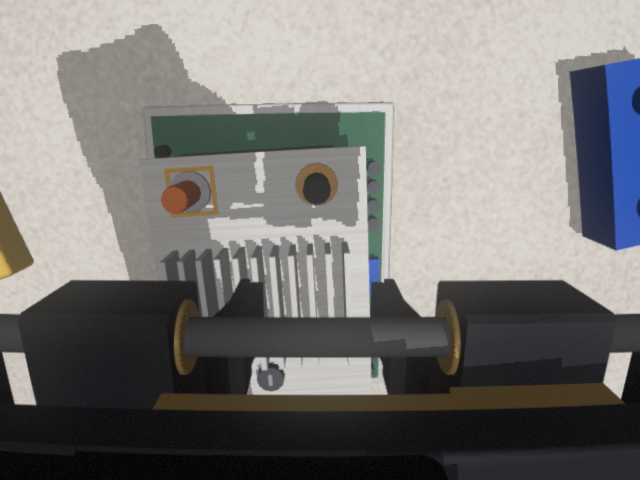

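Both collars sit on the flange: the tops measure 89.5 mm (pin) and 85.6 mm (bolt), against 90 and 86 expected, and both are released. Handing in.

```bash
python3 -c "
from station import ctrl
print(ctrl.close_job())"
```

```text
the job is handed in; nothing more can be done
None
```

The drift pin is home in the framed hole and the bolt home in the other, both released; wrist force stayed under about 12 N at every reading, and the job was handed in at about 34 s (no verdict was returned).

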